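Blow off the checking fixture and hold the connecting rod level over its pins

ROBOT

A 7-joint arm with a two-finger parallel gripper is mounted at the origin on a cart in front of the work surface, level with it; the furniture and walls round the work are solid. World frame = base frame: x ahead of the robot, y to its left, z up, the work surface at z = 0. Lengths are in mm, angles in rad, forces in N, time in s.
With the tool pointing down it reaches from about 425 to 1025 mm from the base axis. Payload 9.4 kg.
Tool frame: the origin (TCP) lies at the very end of the fingers, on their centre line; the grasp point (between the pads) lies 19 mm behind it; z points along the fingers, y is the line along which they close (so a half turn about z gives the same grasp; the last joint's range is limited). The gripper opens to 93 mm and grips with 3 to 60 N. Pads are 15 mm wide; open, the fingers measure 128 mm over their backs; the gripper's body (75 mm by 188 mm) begins 65 mm behind the grasp point.
Start: joints at [1.123, 0.599, -0.003, 1.599, 0.002, 0.943, -0.08], TCP at [262.702, -675.731, 218.618] pointing down, gripper open.
Joint ranges: [-2.57, 2.57], [-0.35, 1.97], [-1.29, 1.29], [0.11, 2.56], [-1.05, 4.19], [0.11, 1.86], [-2.63, 2.63]. Speed limits (rad/s): [2.22, 2.22, 3.01, 3.01, 3.14, 3.14, 3.14].

INTERFACE

Orientations are given as a unit quaternion [x, y, z, w].
In Python, from bench import sense, snapshot, close_job, find_in, masks_of gives the robot as it stands.
- The arm moves only by the shell command python3 -m creep 'ROWS' [FORCE]. ROWS is JSON, a list that holds one entry, the list of rows, each a list of 5 numbers: the opening, from -1 (shut) to 1 (fully open), then the shift along the tool's x, y, z in units of 30 cm (1.0 is 30 cm), then the turn about the tool's z in units of 360 degrees (1.0 is 360 degrees). A call has 1 to 5 rows; each row is the pose to reach, as a shift and turn from the pose commanded when the call began, along the tool's axes at that moment, turning the shorter way round; what a row does not reach only later rows make up. A row lasts 1/8 s, in which the tool goes at most 62.5 mm and 10.7 degrees, less where a joint would pass 70% of its speed; a pose out of reach is approached as far as the arm can. A call with a number of a shift or a turn outside -1 to 1 is refused whole. A call with a gripper value outside its range is refused whole. The fingers move at their own pace and stop on an object; FORCE is the grip in N (left out, the last holds). Time passes only in rows, so rows that repeat a pose let the fingers close. It gives the time, the measured TCP pose, the force, the opening and the grip force at its end, in the units of the state.
- sense(): the state, without advancing time (a new reading comes with each control period).
- snapshot(name): name is "scene" or "top" or "wrist"; returns a dict with "img" (400x640x3 uint8, blue, green, red), "depth" (400x640 float32, mm along the optical axis (not along the pixel's ray), 0 where there is no reading), "fx", "fy", "cx", "cy" (pixels), "eye" and "orientation" of the camera in the world. Camera axes: x right, y down, z forward; pixel columns grow to the right and rows downward; lengths in mm; the calibration is good to about 2 mm. The wrist camera is an equidistant fisheye: a pixel r from the principal point sees the ray r / f radians off the axis. A picture is of the moment at which its call begins.
- close_job(): hands the job in; it is judged then, once.
Trained networks look in a picture, given as the dict that the camera call returned (one of the last four; its "shot" number tells which), for a name from the list of things; names that differ only in an ending like _2 or _b are one class to them, and where a whole thing is asked for, a point or a joint stands for the part that bears it (a point fixed in the world has none). Each returns a list of dicts, best first, with "conf" (0 to 1); they miss things now and then, are a little off and sometimes report something else, mostly with a low value. They report only what shows in the picture. A call takes as long as a camera call.
- find_in(name, picture): "centre" ([x, y, z] in mm, in world coordinates, good to about 4 mm: the middle of the surface that is visible of it).
- masks_of(name, picture): "mask" (400x640 bool, what is visible of it).
The state is a dict: "time": time; "qpos": joint angles; "dq": joint speeds; "tau": joint torques, N m; "position": TCP position; "tool_rot": TCP orientation; "force": force on the tool from outside, world axes, zero at the start; "ft_torque": the same for the moment, N m; "width": opening from 0.0 (shut) to 1.0 (fully open); "grasp_force": force on a finger pad.
Only numpy, scipy, OpenCV 4.12 (cv2) and the standard library are available. Lean on these libraries where they do the work, as an engineer would, in place of code of your own. Each camera call takes 0.05 s, during which the arm holds its last target. There are 200 camera calls.

TASK

First clean the rod-checking fixture: squeeze the trigger of the blow gun mounted on its plate fully home and let it spring back. Then grip the connecting rod at its balance point, lift it and hold it level and still, same face up, with its big eye over the thick pin and its small eye over the thin pin, about 30 mm clear of the pin tops. Finish while holding it there in the gripper: do not lower it onto the pins or let go; leave the other things on the bench alone, and never let the rod droop steeply.

Things in the scene. Friction and masses are not known exactly. Their poses are not given: they have to be found in the camera images.
- fixture: fixed fixture: dark steel plate 345 x 70 x 12 mm on the bench, two upright pins and a blow gun at its far end. Origin on the underside; x runs along the plate from the thin-pin edge (x = -105 mm) to the gun edge (+240), z up. Thick pin at x = +75, thin pin at x = -82. Aluminium block at x = 197 to 233, 62 mm high. Gun barrel along x 42 mm above the bench, nozzle tip at x = 118
- grip_top (a point): centre of the top of the gun's black grip, 155 mm above the bench, at the fixture's x = 190 mm; the grip stands upright on the barrel, 28 mm along the fixture's x, 22 mm along y. The trigger lever stands in front of it, on the side facing the pins. A wall stands some 100 mm or more left of it, a 300 mm high drawer cabinet to its right: come from above
- trigger (a joint): sprung trigger lever, 7 mm thick, 14 wide, hinged across the plate at x = 163 mm, 60 mm above the bench, free end up (154 mm). 0 = released (leans 0.22 rad towards the pins), 0.24 rad = fully squeezed (upright, 10 mm before the grip, at its stop); springs back. At 135 mm height trigger front to grip back is about 62 mm released, 44 mm squeezed; squeezing home there takes about 7 N
- squeeze_point (a point): where to squeeze: midway between grip back and trigger front when squeezed, 135 mm above the bench; axes as the fixture. The fingers come down from above, one in front of the trigger, one behind the grip, and close along the fixture's x
- big_pin_top (a point): centre of the thick pin's top (30 mm diameter, collar 48 mm wide at its foot), 60 mm above the bench
- small_pin_top (a point): centre of the thin pin's top (9 mm diameter, collar 24 mm wide at its foot), 60 mm above the bench
- rod: loose rusty-brown steel connecting rod lying flat, 215 x 64 x 20 mm, about 0.66 kg (varies): a large eye with two bolt heads at one end, a small eye at the other, straight shank 22 to 24 mm wide, 20 high between. Origin on the underside in the middle; x runs from the big eye (x = -75 mm) to the small eye (x = +82 mm), z up
- rod_balance (a point): balance point (centre of mass) of the rod, on the shank 24 mm from the middle towards the big eye, 10 mm above the underside; the shank is 24 mm wide here, with parallel sides from 38 to 14 mm from the middle; axes as the rod
- rod_big_eye (a point): centre of the big eye (about 38 mm bore), on the underside of the rod
- rod_small_eye (a point): centre of the small eye (about 13 mm bore), on the underside of the rod
- tin: bystander, between the 300 mm high drawer cabinet and a 160 mm high vice: rusty tin of bolts, 70 mm diameter, 87 mm high, origin under its centre
- bearing: bystander: ball bearing lying flat, 52 mm diameter, 15 mm high, origin under its centre
- cylinder: bystander: rusty brake cylinder lying down, 98 mm long along its y, 34 mm thick, origin under its centre
- spring: bystander: steel coil spring standing up, 32 mm diameter, 46 mm high, origin under its centre
- mug: bystander: grey enamel mug, 71 mm diameter (96 mm with handle), 72 mm high, origin under its centre
- pulley: bystander: grey metal pulley lying flat, 62 mm diameter, 30 mm high, origin under its centre

How it is judged (in metres and radians):
On the way, in this order (a step that is already met when the one before it is completed fails the run):
1. the blow gun's trigger is squeezed fully home (value of joint trigger above 0.2 rad), for 0.1 s.
2. the trigger is let go and has sprung back (value of joint trigger below 0.04 rad and contact force between the fingers and fixture below 0.1 N and height (world z) of rod below 0.01 m), for 0.1 s.
3. the rod is lifted by its balance point, level (height (world z) of rod above 0.05 m and angle between rod's own z axis and vertical below 0.08 rad and contact force between the fingers and rod above 2 N and x of the grasp point in the frame of rod_balance between -0.02 and 0.02 m), for 0.2 s.
At the end, for the whole second after the job is handed in: rod gripped within 20 mm of its balance point along the rod, level within 0.08 rad, same face up, each eye within 12 mm horizontally of its own pin and 10 to 60 mm above its top, still, touching only the fingers; trigger back at rest (under 0.04 rad) (contact force between the fingers and rod above 2 N and x of the grasp point in the frame of rod_balance between -0.02 and 0.02 m and angle between rod's own z axis and vertical below 0.08 rad and horizontal distance between rod_big_eye and big_pin_top below 0.012 m and horizontal distance between rod_small_eye and small_pin_top below 0.012 m and z of rod_big_eye in the frame of big_pin_top between 0.01 and 0.06 m and z of rod_small_eye in the frame of small_pin_top between 0.01 and 0.06 m and contact force between rod and fixture below 0.05 N and linear speed of rod below 0.02 m/s and angular speed of rod below 0.1 rad/s and value of joint trigger below 0.04 rad); the arm keeps its last pose, push and grip.
It fails at once if a bystander is moved by more than 25 mm (distance of any of tin, bearing, cylinder, spring, mug, pulley from where it was at the start of the episode above 0.025 m).
It fails at once if the rod droops steeply (more than 0.35 rad from level) (angle between rod's own z axis and vertical above 0.35 rad).
It also fails if it takes over 61 s, if anything falls off the work surface, if the arm or the gripper's body presses on something with over 40 N, if the wrist force passes 120 N, or if a joint passes its speed limit or range.

## Working session

There is one attempt and no reset: what is moved stays moved. The work goes in short steps, Python scripts to look and compute and a shell command to move; the robot and the scene stay as the last step left them, time stands still between calls to the robot, and variables do not carry over. Pictures are saved under pics/ and viewed, at most 10 in all, crops included, and the job is handed in when it is done.

```bash
mkdir -p pics
cat > h.py <<'E'
import numpy as np, cv2
from scipy.spatial.transform import Rotation as R
from bench import sense, snapshot, close_job, find_in, masks_of
def cloud(p, mask=None):
    "world points of pinhole camera picture (scene/top)"
    v,u=np.nonzero((p['depth']>0)&(mask if mask is not None else True))
    d=p['depth'][v,u]
    c=np.c_[(u-p['cx'])/p['fx']*d,(v-p['cy'])/p['fy']*d,d]
    return R.from_quat(p['orientation']).apply(c)+np.array(p['eye']),u,v
def pix(p,P):
    c=R.from_quat(p['orientation']).inv().apply(np.atleast_2d(P)-np.array(p['eye']))
    return np.c_[c[:,0]/c[:,2]*p['fx']+p['cx'],c[:,1]/c[:,2]*p['fy']+p['cy']]
E
python3 - <<'E'
from h import *
s=sense();print({k:np.round(v,3).tolist() for k,v in s.items()})
for n in('top','scene'):
    p=snapshot(n);cv2.imwrite(f'pics/{n}0.png',p['img']);print(n,np.round(p['eye']),np.round(p['orientation'],3),p['fx'])
    for k in('fixture','grip_top','rod','tin','bearing','cylinder','spring','mug','pulley'):
        for o in find_in(k,p)[:2]:print(k,round(o['conf'],2),np.round(o['centre']))
    for k in('rod','fixture'):
        for o in masks_of(k,p)[:1]:
            P,_,_=cloud(p,o['mask']);print(k,len(P),P.min(0),P.max(0),np.median(P,0))
E
```

```text
{'time': 0.0, 'qpos': [1.123, 0.6, -0.003, 1.6, 0.002, 0.943, -0.08], 'dq': [-0.001, 0.001, -0.001, 0.001, -0.0, 0.001, 0.002], 'tau': [-0.0, -76.508, 1.497, -25.235, -0.053, 0.017, 0.0], 'position': [262.513, -675.27, 217.735], 'tool_rot': [0.983, 0.184, -0.0, -0.001], 'force': [-0.293, -0.504, 0.284], 'ft_torque': [0.047, 0.01, -0.02], 'grasp_force': 0.0, 'width': 1.003}
top [ 405.  -91. 1375.] [-0.698  0.715 -0.024  0.029] 501.0967451608735
fixture 0.96 [529.  82.  12.]
fixture 0.65 [ 423. -395.   17.]
rod 0.96 [ 523. -102.   22.]
tin 0.7 [ 489. -292.   65.]
tin 0.56 [526.  86.  14.]
bearing 0.57 [ 426. -396.   13.]
cylinder 0.97 [ 304. -394.   30.]
spring 0.46 [ 404. -242.   43.]
mug 0.86 [493. 264.  20.]
mug 0.41 [ 490. -291.   66.]
pulley 0.69 [596. 237.  27.]
pulley 0.62 [ 524. -100.   20.]
rod 809 [ 396.38732001 -131.28878204   -5.490276  ] [609.49051187 -68.36756079  28.04257298] [ 517.92374318 -105.70184069   19.37069825]
fixture 3135 [3.57901419e+02 5.28183505e+01 9.81223367e-02] [700.64206146 123.83416316 160.18930858] [527.40134696  84.29257311  13.29595911]
scene [-296. -860.  701.] [ 0.791 -0.325  0.199 -0.48 ] 473.1606292204017
fixture 0.73 [584.  76.   8.]
grip_top 0.66 [580.  85.  12.]
rod 0.72 [ 553. -114.   18.]
tin 0.97 [ 484. -309.   68.]
bearing 0.79 [ 420. -397.   11.]
cylinder 0.71 [ 298. -401.   25.]
cylinder 0.4 [ 558. -112.   17.]
spring 0.79 [ 402. -252.   33.]
mug 0.67 [482. 243.  50.]
pulley 0.51 [585. 226.  24.]
rod 433 [ 495.4621245  -129.90924563   -2.39088829] [628.09491646 -63.77704266  23.85513565] [ 555.73676017 -108.59453404   16.0753274 ]
fixture 2138 [354.76165694  52.50577056  -2.18473421] [785.35420137 204.56802838 155.12656676] [588.20640144  83.19685246  13.96732387]
```

View pics/top0.png

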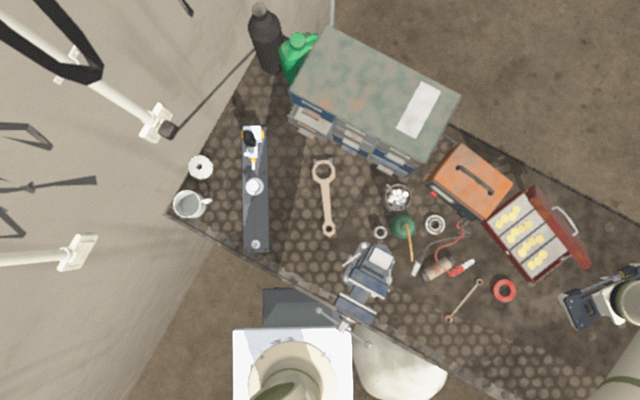

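View pics/scene0.png

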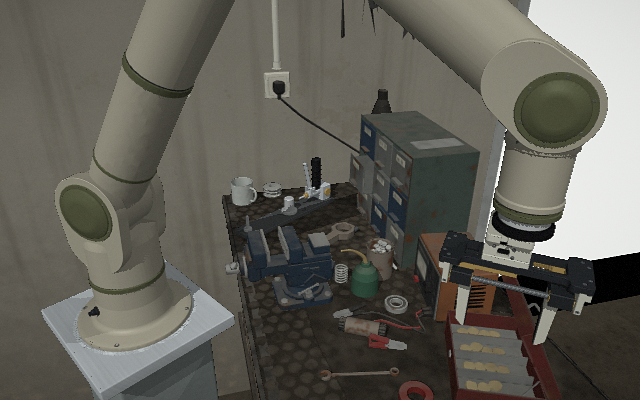

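Run:
```python
from h import *
p=snapshot('top')
m=masks_of('fixture',p)[0]['mask'];P,u,v=cloud(p,m)
def fit(Q,name):
    r=cv2.minAreaRect(Q[:,:2].astype(np.float32));print(name,len(Q),r)
fit(P[(P[:,2]<25)],'plate')
for lo,hi in((50,70),(110,175)):
    Q=P[(P[:,2]>lo)&(P[:,2]<hi)];print(lo,len(Q));print(np.round(Q[np.argsort(Q[:,0])][::3]).astype(int).tolist())
m=masks_of('rod',p)[0]['mask'];P,u,v=cloud(p,m);Q=P[P[:,2]>12];fit(Q,'rod')
for a in range(400,620,20):
    S=Q[abs(Q[:,0]-a)<10]
    if len(S):print(a,len(S),S[:,1].min().round(),S[:,1].max().round(),np.median(S[:,2]).round())
A,u,v=cloud(p)
# heights map coarse, tall things
for x in range(300,1000,50):
    print(x,[int(np.percentile(A[(abs(A[:,0]-x)<25)&(abs(A[:,1]-y)<25)][:,2],95)) if ((abs(A[:,0]-x)<25)&(abs(A[:,1]-y)<25)).any() else -1 for y in range(300,-500,-50)])
```

```text
plate 2618 ((533.5357666015625, 89.75840759277344), (75.7363510131836, 352.68634033203125), 89.94812774658203)
50 340
[[378, 85, 56], [380, 84, 59], [383, 85, 58], [523, 86, 54], [525, 90, 60], [525, 88, 56], [527, 87, 65], [528, 93, 61], [528, 85, 58], [530, 79, 62], [530, 98, 63], [530, 88, 58], [531, 101, 55], [533, 80, 60], [533, 97, 63], [533, 95, 62], [535, 87, 62], [535, 97, 63], [535, 80, 58], [536, 75, 55], [538, 77, 61], [538, 87, 61], [538, 98, 60], [539, 101, 58], [541, 90, 63], [541, 85, 58], [541, 98, 60], [543, 79, 65], [543, 85, 59], [544, 93, 59], [544, 101, 56], [546, 92, 62], [546, 90, 60], [546, 95, 59], [548, 90, 62], [549, 88, 58], [552, 88, 56], [603, 82, 52], [606, 90, 54], [611, 85, 51], [613, 89, 57], [614, 85, 53], [616, 92, 56], [616, 79, 52], [618, 76, 61], [619, 92, 56], [619, 88, 51], [622, 84, 53], [623, 76, 58], [625, 75, 63], [627, 98, 69], [628, 75, 64], [629, 94, 58], [630, 101, 69], [632, 87, 55], [633, 90, 51], [634, 76, 57], [635, 92, 56], [635, 87, 53], [637, 102, 62], [638, 76, 52], [638, 90, 51], [639, 88, 64], [641, 80, 66], [647, 78, 61], [
[... 2315 characters left out ...]
, 81, 87, 8, 136, 139]
550 [753, 846, 6, 5, 61, 22, 5, 12, 23, 16, 6, 220, 302, 133, 138, 165]
600 [789, 863, 865, 4, 147, 15, 4, 16, 22, 20, 300, 302, 304, 303, 135, 138]
650 [-1, 850, 858, 5, 155, 59, 5, 180, 298, 302, 303, 304, 306, 304, 301, 10]
700 [-1, 702, 751, 6, 64, 60, 171, 301, 303, 303, 303, 303, 305, 306, 303, 8]
750 [-1, -1, 674, 534, 4, 5, 4, 303, 303, 303, 303, 303, 303, 302, -1, -1]
800 [-1, -1, 549, 564, 147, 4, 174, 301, 303, 303, 303, 303, -1, -1, -1, -1]
850 [-1, -1, -1, 459, 401, 291, 270, 233, 303, 303, 301, -1, -1, -1, -1, -1]
900 [-1, -1, -1, -1, 356, 332, 331, 232, 213, -1, -1, -1, -1, -1, -1, -1]
950 [-1, -1, -1, -1, 277, 238, 1, -1, -1, -1, -1, -1, -1, -1, -1, -1]
```

The top view shows the fixture with its thin pin at pixel (255,243), thick pin at (253,186) and gun at (252,140). The rod's big eye is at (323,172) and its small eye at (329,229). In the scene view the cabinet, vice and wall sit around the work, as described. The fixture frame comes out near (463, 88) with yaw about 0: thin pin x≈381, thick pin 538, grip 653.

Next I'll check clearances and refine the positions.

```bash
cat >> h.py <<'E'
def go(x,y,z,th):
    "print shift units (tool axes) and turn to reach TCP x,y,z with tool yaw th (tool x dir), tool down"
    s=sense();r=R.from_quat(s['tool_rot']);m=r.as_matrix()
    d=m.T@(np.array([x,y,z])-np.array(s['position']))/300
    t0=np.arctan2(m[1,0],m[0,0]);t=-(th-t0);t=(t+np.pi)%(2*np.pi)-np.pi
    print('units',d.round(4),'turn',round(t/2/np.pi,4),'| pos',np.round(s['position'],1),'yaw',round(t0,4),'t',round(s['time'],2),'q',np.round(s['qpos'],2),'F',np.round(s['force'],1),'w',round(s['width'],3),'g',s['grasp_force'])
E
python3 - <<'E'
from h import *
p=snapshot('top');A,u,v=cloud(p)
f=lambda c:A[c]
# body box at rod: x 481..556, y -199..-11 z>75 ; clearance
for nm,(xc,yc,hx,hy,z) in dict(rod=(519,-104,37.5,94,70),gun=(645,88,94,37.5,195),hold=(514,88,37.5,94,160)).items():
    c=f((A[:,2]>z)&(A[:,2]<700)&(abs(A[:,0]-xc)<300)&(abs(A[:,1]-yc)<300))
    d=np.maximum(abs(c[:,0]-xc)-hx,abs(c[:,1]-yc)-hy);i=np.argsort(d)[:400:40];print(nm,np.c_[c[i],d[i]].round().astype(int).tolist())
# rod eyes: bores via image
b=masks_of('rod',p)[0]['mask'];P,_,_=cloud(p,b);Q=P[(P[:,2]>14)&(P[:,2]<26)]
S=Q[(Q[:,0]>440)&(Q[:,0]<525)];k=np.polyfit(S[:,0],S[:,1],1);print('shank',k,np.polyval(k,519))
im=cv2.resize(p['img'][90:260,220:360],None,fx=4,fy=4,interpolation=cv2.INTER_CUBIC);cv2.imwrite('pics/crop1.png',im)
go(262,-675,350,np.pi/2)
E
```

```text
rod [[597, -238, 92, 40], [595, -240, 238, 42], [600, -236, 289, 44], [602, -235, 189, 45], [594, -244, 126, 46], [604, -227, 80, 48], [592, -247, 186, 49], [607, -239, 300, 50], [609, -219, 135, 52], [609, -219, 290, 53]]
gun [[760, 149, 198, 24], [729, 168, 224, 42], [783, 169, 525, 44], [783, 169, 568, 44], [783, 170, 433, 45], [784, 169, 585, 45], [782, 171, 451, 45], [778, 171, 513, 46], [785, 170, 576, 46], [780, 172, 399, 46]]
hold [[607, 220, 347, 56], [612, 215, 364, 61], [614, 214, 354, 63], [616, 236, 360, 64], [490, 247, 652, 65], [487, 248, 691, 66], [618, 215, 364, 67], [620, 250, 331, 68], [619, 251, 377, 69], [618, 252, 350, 70]]
shank [ 7.05743069e-02 -1.40138385e+02] -103.51032002704095
units [-0.0013 -0.0031 -0.4379] turn -0.191 | pos [ 262.7 -675.7  218.6] yaw 0.3708 t 1.45 q [ 1.12  0.6  -0.    1.6   0.    0.94 -0.08] F [ 0.1 -0.8  0. ] w 0.996 g 0.0
```

View pics/crop1.png

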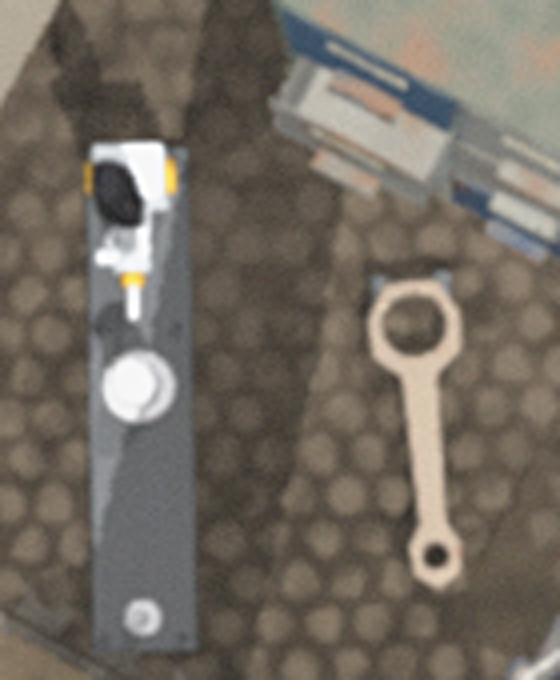

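The crop shows the thick pin top at (132,382), the thin pin top at (142,612), the big eye at (415,322) and the small eye at (436,555). The rod has about 40 mm of clearance to the cabinet and the gun about 24 mm to the wall. I'll raise and turn now.

```bash
python3 -m creep '[[[1,0,0,-0.2,-0.03],[1,0,0,-0.44,-0.06],[1,0,0,-0.44,-0.09],[1,0,0,-0.44,-0.12],[1,0,0,-0.44,-0.145]]]'
python3 - <<'E'
from h import *
p=snapshot('top')
for n,(a,b),z in(('big_pin',(132,382),60),('small_pin',(142,612),60),('big_eye',(415,322),20),('small_eye',(436,555),20)):
    u,v=220+(a-1.5)/4,90+(b-1.5)/4
    ray=R.from_quat(p['orientation']).apply([(u-p['cx'])/p['fx'],(v-p['cy'])/p['fy'],1]);e=np.array(p['eye'])
    print(n,(e+ray*(z-e[2])/ray[2]).round(1))
go(420,-300,350,np.pi/2)
E
```

```text
time: 2.08
position: [262.6, -675.7, 351.0]
tool_rot: [0.8, 0.6, -0.0, 0.0]
force: [-0.4, 0.5, -0.5]
width: 1.002
grasp_force: 0.0
big_pin [535.1  88.4  60. ]
small_pin [384.   83.9  60. ]
big_eye [575.4 -99.4  20. ]
small_eye [ 416.9 -109.7   20. ]
units [1.3485 0.1635 0.0021] turn -0.044 | pos [ 262.4 -675.8  350.8] yaw 1.2944 t 2.12 q [ 1.27  0.51 -0.24  1.43  0.12  1.21  0.74] F [-1.1 -0.2 -0.3] w 0.999 g 0.0
```

```bash
python3 -m creep '[[[1,0.2,0.025,0,-0.02],[1,0.4,0.05,0,-0.044],[1,0.6,0.075,0,-0.044],[1,0.8,0.1,0,-0.044],[1,1,0.12,0,-0.044]]]'
python3 -c "
from h import *
go(490,-100,350,np.pi/2)"
```

```text
time: 2.75
position: [383.3, -396.6, 350.8]
tool_rot: [0.713, 0.702, 0.0, 0.0]
force: [-0.1, -0.5, -0.4]
width: 1.0
grasp_force: 0.0
units [0.994  0.3405 0.0026] turn -0.0025 | pos [ 383.3 -396.6  350.8] yaw 1.5554 t 2.75 q [ 1.    0.28 -0.39  1.81  0.12  1.07  0.55] F [-0.1 -0.5 -0.4] w 1.0 g 0.0
```

```bash
python3 -m creep '[[[1,0.19,0.07,0,-0.0025],[1,0.39,0.14,0,-0.0025],[1,0.58,0.21,0,-0.0025],[1,0.77,0.27,0,-0.0025],[1,0.99,0.34,0,-0.0025]]]'
python3 -c "
from h import *
go(634,88,300,np.pi/2)"
```

```text
time: 3.38
position: [486.6, -107.5, 350.9]
tool_rot: [0.707, 0.707, 0.0, 0.0]
force: [1.3, -0.8, 0.2]
width: 0.998
grasp_force: 0.0
units [0.6519 0.491  0.1698] turn -0.0001 | pos [ 486.6 -107.5  350.9] yaw 1.5704 t 3.38 q [ 0.56  0.22 -0.55  1.91  0.13  1.05 -0.05] F [ 1.3 -0.8  0.2] w 0.998 g 0.0
```

```bash
python3 -m creep '[[[1,0.14,0.1,0.03,0],[1,0.28,0.2,0.07,0],[1,0.42,0.31,0.11,0],[1,0.55,0.41,0.15,0],[1,0.65,0.49,0.17,0]]]'
python3 - <<'E'
from h import *
go(634,88,260,np.pi/2)
p=snapshot('wrist');cv2.imwrite('pics/w1.png',p['img']);print(p['fx'],p['cx'],p['cy'],p['eye'],p['orientation'])
for k in('grip_top','squeeze_point','trigger','big_pin_top','fixture'):
    for o in find_in(k,p)[:2]:print(k,round(o['conf'],2),np.round(o['centre'],1))
def fish(p,mask=None,zlo=-1e9,zhi=1e9):
    v,u=np.nonzero((p['depth']>0)&(mask if mask is not None else True));d=p['depth'][v,u]
    a=np.c_[u-p['cx'],v-p['cy']]/p['fx'];t=np.hypot(*a.T);s=np.where(t>1e-6,np.tan(t)/np.maximum(t,1e-6),1)
    c=np.c_[a[:,0]*s*d,a[:,1]*s*d,d];c=c[t<1.4];u=u[t<1.4];v=v[t<1.4]
    return R.from_quat(p['orientation']).apply(c)+np.array(p['eye']),u,v
A,_,_=fish(p)
box=lambda x0,x1,y0,y1,z0,z1:A[(A[:,0]>x0)&(A[:,0]<x1)&(A[:,1]>y0)&(A[:,1]<y1)&(A[:,2]>z0)&(A[:,2]<z1)]
for n,b in dict(grip=(630,680,60,120,145,165),trig=(585,629,60,120,140,165),big=(505,575,60,120,50,70),block=(640,720,40,130,56,66),plate=(350,720,30,140,8,18),small=(360,405,60,120,50,70)).items():
    q=box(*b)
    if len(q):print(n,len(q),np.percentile(q,[1,50,99],axis=0).round(1).tolist(),q.mean(0).round(1))
E
```

```text
time: 4.0
position: [633.3, 88.2, 298.7]
tool_rot: [0.707, 0.708, -0.0, -0.0]
force: [0.3, -1.1, 0.0]
width: 1.003
grasp_force: 0.0
units [-0.0007  0.0023  0.129 ] turn 0.0002 | pos [633.3  88.2 298.7] yaw 1.5721 t 4.0 q [ 0.15  0.47 -0.57  1.69  0.28  1.06 -0.5 ] F [ 0.3 -1.1  0. ] w 1.003 g 0.0
309.70691628693146 321.9376510762813 199.35602141244038 [633.89566302 159.07640453 463.8979436 ] [ 9.91619587e-01  7.87490524e-04 -2.71280801e-05  1.29189678e-01]
grip_top 0.9 [549.5  95.3  10.8]
grip_top 0.19 [ 496.6 -257.7   20.5]
squeeze_point 0.94 [547.5  92.6  13.7]
trigger 0.81 [612.  94. 128.]
big_pin_top 0.58 [548.  100.9   9. ]
big_pin_top 0.22 [558.2 -82.3  19. ]
fixture 0.95 [549.6  98.6  13. ]
grip 517 [[639.2, 81.5, 146.1], [652.4, 93.2, 152.8], [666.3, 102.7, 155.6]] [652.5  93.1 152.3]
trig 127 [[602.6, 85.9, 140.3], [607.1, 92.5, 150.4], [611.6, 98.7, 152.6]] [607.2  92.6 148.7]
big 384 [[524.0, 76.9, 50.9], [539.0, 92.5, 58.8], [551.9, 106.0, 61.1]] [538.9  92.3  58.2]
block 681 [[649.4, 69.4, 58.5], [682.0, 98.0, 61.1], [696.1, 113.8, 63.0]] [680.9  95.3  61.1]
plate 6547 [[363.3, 56.4, 9.0], [496.8, 99.6, 11.1], [694.1, 125.9, 16.6]] [507.3  94.9  11.2]
small 35 [[378.9, 86.7, 51.5], [382.8, 91.8, 56.6], [385.9, 95.7, 59.8]] [382.7  91.6  56. ]
```

View pics/w1.png

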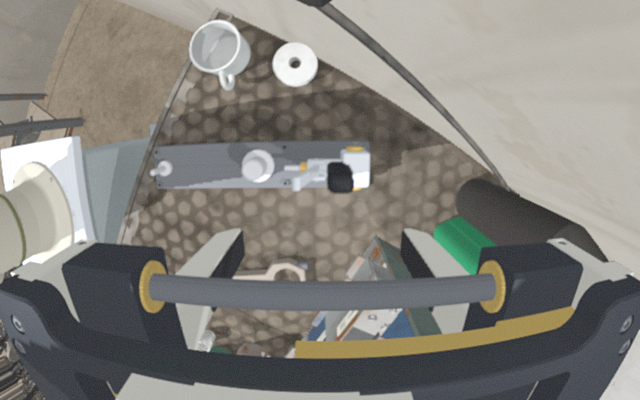

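The wrist view shows the gun grip at (342,178), the trigger left of it at (308,172), the thick pin at (257,165) and the thin pin at (163,168). Both cameras agree on x (grip 652.5, pins 538.5 and 382.5). In y they give 88 and 92, so I'll use 90. I'll come down on the gun with the centre at x=635.

```bash
python3 -m creep '[[[1,0.006,0.005,0.15,0],[1,0.006,0.005,0.3,0],[1,0.006,0.005,0.42,0],[1,0.006,0.005,0.5,0],[1,0.006,0.005,0.5,0]]]'
python3 - <<'E'
from h import *
go(635,90,116,np.pi/2)
p=snapshot('scene');cv2.imwrite('pics/s1.png',cv2.resize(p['img'][100:260,230:430],None,fx=3.5,fy=3.5))
E
```

```text
time: 4.92
position: [633.0, 86.4, 148.6]
tool_rot: [0.707, 0.708, -0.001, -0.001]
force: [-0.2, -0.1, 0.3]
width: 1.001
grasp_force: 0.0
units [0.0121 0.0071 0.1086] turn 0.0002 | pos [633.   86.4 148.6] yaw 1.572 t 4.92 q [ 0.1   0.62 -0.5   1.84  0.4   0.78 -0.61] F [-0.2 -0.1  0.3] w 1.001 g 0.0
```

View pics/s1.png

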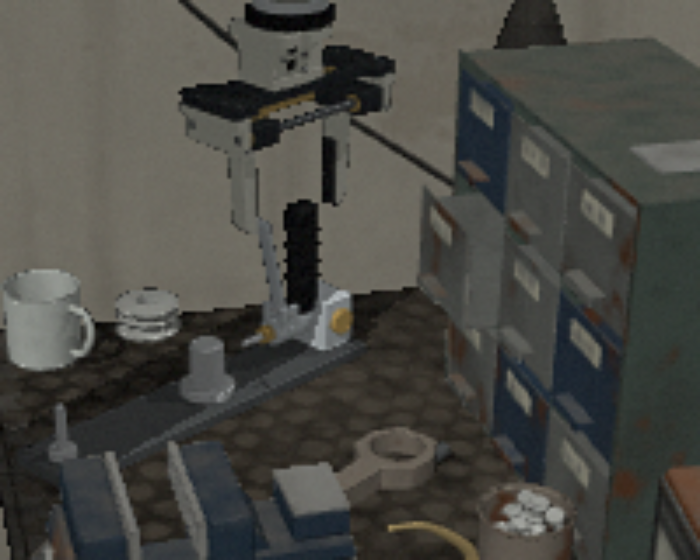

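The scene view shows the fingers on either side of the trigger at (265,240) and the grip at (303,220). I'll lower the rest of the way with a small correction in y.

```bash
python3 -m creep '[[[1,0.01,0.007,0.05,0],[1,0.01,0.007,0.1,0],[1,0.01,0.007,0.11,0],[1,0.01,0.035,0.11,0],[0.6,0.01,0.035,0.11,0]]]' 20
python3 -c "
from h import *
go(645,90,116,np.pi/2)"
```

```text
time: 5.6
position: [645.4, 91.3, 116.9]
tool_rot: [0.706, 0.708, 0.0, 0.0]
force: [-2.0, 0.6, 1.4]
width: 0.941
grasp_force: 1.3
units [-0.0042 -0.0012  0.0029] turn 0.0004 | pos [645.4  91.3 116.9] yaw 1.5736 t 5.6 q [ 0.08  0.67 -0.47  1.84  0.43  0.74 -0.63] F [-2.   0.6  1.4] w 0.941 g 1.2662480771541595
```

```bash
python3 -m creep '[[[-0.2,0,0,0,0],[-0.2,0,0,0,0],[-0.2,0,0,0,0],[-0.2,0,0,0,0],[-0.2,0,0,0,0]]]' 20
```

```text
time: 6.22
position: [644.8, 91.2, 116.7]
tool_rot: [0.706, 0.708, 0.0, 0.0]
force: [-1.4, 0.2, 1.4]
width: 0.457
grasp_force: 20.0
```

Width 0.457 is about 42.5 mm, so the trigger is at its stop (44 mm expected) with 20 N of grip. I'll hold briefly, then release.

```bash
python3 -m creep '[[[-0.2,0,0,0,0],[-0.2,0,0,0,0],[1,0,0,0,0],[1,0,-0.015,0,0],[1,0,-0.035,0,0]]]' 20
python3 -m creep '[[[1,0,0,0,0],[1,0,0,0,0],[1,0,0,0,0]]]'
python3 - <<'E'
from h import *
go(635,90,280,np.pi/2)
p=snapshot('scene');cv2.imwrite('pics/s2.png',cv2.resize(p['img'][130:230,260:380],None,fx=4,fy=4))
E
```

```text
time: 6.85
position: [633.9, 91.1, 116.3]
tool_rot: [0.706, 0.708, 0.0, 0.0]
force: [0.8, 0.0, 0.2]
width: 0.729
grasp_force: 0.0
time: 7.22
position: [634.6, 91.2, 116.8]
tool_rot: [0.706, 0.708, 0.0, 0.0]
force: [0.8, -0.5, 0.8]
width: 0.991
grasp_force: 0.0
units [-0.0039  0.0017 -0.5441] turn 0.0005 | pos [634.6  91.2 116.8] yaw 1.5738 t 7.22 q [ 0.08  0.66 -0.47  1.86  0.43  0.72 -0.64] F [ 0.8 -0.5  0.8] w 0.991 g 0.0
```

View pics/s2.png

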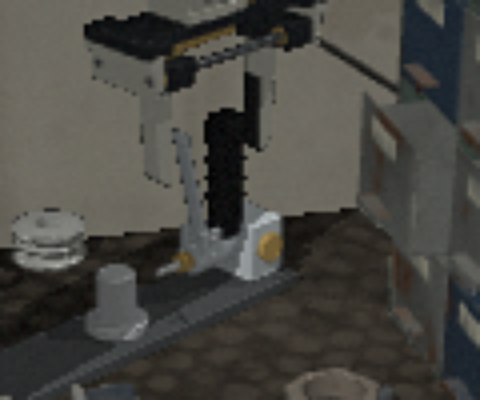

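The trigger at (185,160) leans forward again, clear of both fingers. I'll go up and across to the rod.

```bash
python3 -m creep '[[[1,0,0,-0.15,0],[1,0,0,-0.35,0],[1,0,0,-0.54,0],[1,-0.1,-0.08,-0.6,0.025],[1,-0.25,-0.16,-0.6,0.05]]]'
python3 - <<'E'
from h import *
go(500,-60,270,0.072)
E
```

```text
time: 7.9
position: [586.8, 16.8, 298.7]
tool_rot: [0.809, 0.588, 0.002, 0.001]
force: [-0.6, -0.7, 0.4]
width: 1.005
grasp_force: 0.0
units [-0.3329 -0.1965  0.0941] turn 0.1886 | pos [586.8  16.8 298.7] yaw 1.2572 t 7.9 q [ 0.24  0.39 -0.5   1.81  0.22  0.99 -0.67] F [-0.6 -0.7  0.4] w 1.005 g 0.0
```

```bash
python3 -m creep '[[[1,-0.07,-0.04,0.02,0.029],[1,-0.14,-0.08,0.04,0.058],[1,-0.21,-0.12,0.06,0.087],[1,-0.28,-0.16,0.08,0.116],[1,-0.33,-0.2,0.09,0.145]]]'
python3 -c "
from h import *
go(500,-100,250,0.072)"
```

```text
time: 8.52
position: [498.3, -60.7, 269.5]
tool_rot: [0.985, 0.17, 0.0, 0.0]
force: [0.5, 0.3, -0.1]
width: 1.002
grasp_force: 0.0
units [-0.0385  0.1254  0.065 ] turn 0.043 | pos [498.3 -60.7 269.5] yaw 0.3422 t 8.53 q [ 0.23  0.28 -0.28  2.03  0.1   0.84 -1.34] F [ 0.5  0.3 -0.1] w 1.002 g 0.0
```

```bash
python3 -m creep '[[[1,-0.02,0.06,0.03,0.02],[1,-0.0385,0.125,0.065,0.043],[1,-0.0385,0.125,0.065,0.043],[1,-0.0385,0.125,0.065,0.043]]]'
cat >> h.py <<'E'
def fish(p,mask=None):
    v,u=np.nonzero((p['depth']>0)&(mask if mask is not None else True));d=p['depth'][v,u]
    a=np.c_[u-p['cx'],v-p['cy']]/p['fx'];t=np.hypot(*a.T);k=t<1.4;a,t,d,u,v=a[k],t[k],d[k],u[k],v[k]
    s=np.where(t>1e-6,np.tan(t)/np.maximum(t,1e-6),1)
    c=np.c_[a[:,0]*s*d,a[:,1]*s*d,d]
    return R.from_quat(p['orientation']).apply(c)+np.array(p['eye']),u,v
E
python3 - <<'E'
from h import *
go(519,-103.5,100,0.072)
p=snapshot('wrist');cv2.imwrite('pics/w2.png',p['img'])
o=masks_of('rod',p);print([round(x['conf'],2) for x in o])
P,_,_=fish(p,o[0]['mask']);Q=P[(P[:,2]>14)&(P[:,2]<26)]
S=Q[(Q[:,0]>440)&(Q[:,0]<525)];k=np.polyfit(S[:,0],S[:,1],1);print(len(Q),'shank',k,np.polyval(k,519),'z',np.median(Q[:,2]))
r=cv2.minAreaRect(Q[:,:2].astype(np.float32));print(r)
d=np.array([1,k[0]])/np.hypot(1,k[0]);t=Q[:,:2]@d;n=Q[:,:2]@[-d[1],d[0]]
for a in np.arange(t.min(),t.max(),8):
    m=(t>=a)&(t<a+8)
    if m.sum()>3: print(int(a+4),m.sum(),n[m].min().round(1),n[m].max().round(1))
print('ends',np.percentile(t,[.3,99.7]))
A,_,_=fish(p)
for nm,b in dict(big=(505,575,60,120,52,70),small=(360,405,60,120,45,70)).items():
    q=A[(A[:,0]>b[0])&(A[:,0]<b[1])&(A[:,1]>b[2])&(A[:,1]<b[3])&(A[:,2]>b[4])&(A[:,2]<b[5])]
    if len(q):print(nm,len(q),np.percentile(q,[2,50,98],axis=0).round(1).tolist())
E
```

```text
time: 9.02
position: [501.1, -98.3, 250.4]
tool_rot: [0.999, 0.041, 0.0, -0.0]
force: [-1.4, 0.2, -0.5]
width: 1.004
grasp_force: 0.0
units [0.0577 0.0223 0.5014] turn 0.0016 | pos [501.1 -98.3 250.4] yaw 0.0821 t 9.03 q [ 0.24  0.31 -0.21  2.04  0.09  0.8  -1.5 ] F [-1.4  0.2 -0.5] w 1.004 g 0.0
[0.8, 0.35]
2866 shank [ 8.3489223e-02 -1.4319879e+02] -99.8678832114926 z 18.96924088476814
((503.2825927734375, -103.0504150390625), (213.29922485351562, 62.53474426269531), 4.8633012771606445)
390 51 -153.7 -130.1
398 106 -157.8 -126.0
406 71 -159.0 -124.6
414 99 -159.0 -124.7
422 117 -157.6 -127.5
430 81 -152.1 -131.6
438 72 -150.6 -134.4
446 66 -150.5 -135.8
454 77 -151.8 -134.5
462 79 -151.8 -134.6
470 82 -151.7 -134.6
478 91 -153.0 -132.0
486 101 -153.0 -132.0
494 101 -152.9 -132.1
502 106 -152.9 -132.1
510 115 -155.5 -132.1
518 118 -155.4 -132.2
526 113 -155.4 -132.2
534 156 -164.4 -124.6
542 212 -173.2 -115.7
550 151 -174.5 -114.4
558 94 -174.4 -113.2
566 87 -175.7 -113.2
574 87 -174.3 -114.6
582 135 -170.5 -118.4
590 234 -170.7 -119.6
598 64 -170.6 -119.6
ends [389.42799897 599.49924029]
big 397 [[525.0, 77.1, 53.6], [538.1, 89.2, 58.5], [551.5, 103.4, 60.2]]
small 47 [[378.0, 86.2, 45.7], [382.5, 88.6, 55.5], [385.1, 93.3, 59.1]]
```

View pics/w2.png

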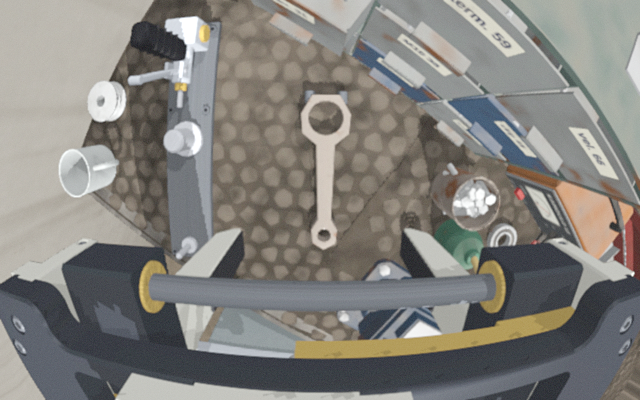

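The wrist view shows the rod's big eye at (325,120) and small eye at (323,236). They are 157 mm apart as expected. The balance point is at about (525, -101.5) with yaw about 0.075. I'll descend over it.

```bash
python3 -c "
from h import *
go(525,-101.5,60,0.075)"
python3 -m creep '[[[1,0.04,0.01,0.16,0.001],[1,0.08,0.017,0.33,0.001],[1,0.08,0.017,0.48,0.001],[1,0.08,0.017,0.6,0.001],[1,0.08,0.017,0.6,0.001]]]'
python3 - <<'E'
from h import *
go(525,-101.5,4,0.075)
p=snapshot('wrist')
o=masks_of('rod',p);P,_,_=fish(p,o[0]['mask']);Q=P[(P[:,2]>14)&(P[:,2]<26)];Q=Q[Q[:,0]>380]
r=cv2.minAreaRect(Q[:,:2].astype(np.float32));print(round(o[0]['conf'],2),len(Q),r)
for a in range(390,620,15):
    m=abs(Q[:,0]-a)<7
    if m.sum()>3: print(a,m.sum(),Q[m,1].min().round(1),Q[m,1].max().round(1))
E
```

```text
units [0.0779 0.0177 0.635 ] turn 0.0011 | pos [501.2 -98.2 250.5] yaw 0.0817 t 9.12 q [ 0.24  0.31 -0.21  2.04  0.09  0.8  -1.5 ] F [0.6 0.2 0.2] w 1.004 g 0.0
time: 9.75
position: [524.1, -101.3, 68.3]
tool_rot: [0.999, 0.037, -0.002, -0.001]
force: [0.3, 0.4, 0.2]
width: 0.994
grasp_force: 0.0
units [0.0039 0.0011 0.2145] turn -0.0001 | pos [ 524.1 -101.3   68.3] yaw 0.0746 t 9.75 q [ 0.18  0.6  -0.13  2.15  0.19  0.41 -1.61] F [0.3 0.4 0.2] w 0.994 g 0.0Traceback (most recent call last):
  File "<stdin>", line 4, in <module>
IndexError: list index out of range
```

Run:
```python
from h import *
for n,f in(('wrist',fish),('top',cloud)):
    p=snapshot(n);A=f(p)[0]
    Q=A[(A[:,2]>13)&(A[:,2]<26)&(A[:,0]>385)&(A[:,0]<620)&(A[:,1]>-140)&(A[:,1]<-60)];print(n,len(Q))
    for a in range(390,620,15):
        m=abs(Q[:,0]-a)<7
        if m.sum()>3: print(a,m.sum(),Q[m,1].min().round(1),Q[m,1].max().round(1))
```

```text
wrist 7367
405 116 -122.9 -91.6
420 279 -124.8 -89.0
435 425 -124.0 -91.5
480 389 -113.0 -93.0
495 447 -112.4 -90.6
510 507 -112.6 -89.0
525 565 -111.6 -88.2
540 699 -115.6 -77.1
555 1099 -128.3 -67.7
570 576 -128.3 -64.7
585 547 -128.2 -65.2
600 1155 -121.1 -68.2
615 78 -120.7 -69.5
top 0
```

```bash
python3 -m creep '[[[1,0.004,-0.003,0.1,0],[1,0.004,-0.003,0.17,0],[1,0.004,-0.003,0.19,0],[1,0.004,-0.003,0.19,0],[1,0.004,-0.003,0.19,0]]]'
python3 -c "
from h import *
go(525,-100.5,4,0.073)"
```

```text
time: 10.58
position: [526.9, -101.4, 14.2]
tool_rot: [0.999, 0.036, 0.001, 0.0]
force: [-0.5, 0.6, 0.9]
width: 0.995
grasp_force: 0.0
units [-0.0063 -0.0036  0.0339] turn -0.0001 | pos [ 526.9 -101.4   14.2] yaw 0.0722 t 10.57 q [ 0.15  0.7  -0.09  2.17  0.22  0.28 -1.63] F [-0.5  0.6  0.9] w 0.995 g 0.0
```

```bash
python3 -m creep '[[[1,-0.003,-0.003,0.02,0],[1,-0.003,-0.003,0.034,0],[1,-0.003,-0.003,0.034,0],[0,-0.003,-0.003,0.034,0],[-0.4,-0.003,-0.003,0.034,0]]]' 45
python3 -m creep '[[[-0.8,0,0,0,0],[-0.8,0,0,0,0],[-0.8,0,0,0,0],[-0.8,0,0,0,0],[-0.8,0,0,0,0]]]' 45
python3 -c "
from h import *
go(525,-100.5,60,0.073)"
```

```text
time: 11.2
position: [525.4, -100.5, 2.9]
tool_rot: [0.999, 0.036, 0.0, 0.0]
force: [1.0, 0.5, -0.2]
width: 0.833
grasp_force: 0.0
time: 11.82
position: [525.4, -100.5, 2.9]
tool_rot: [0.999, 0.036, -0.0, 0.0]
force: [-0.1, -1.2, -1.0]
width: 0.295
grasp_force: 0.0
units [-0.0013 -0.     -0.1903] turn -0.0001 | pos [ 525.4 -100.5    2.9] yaw 0.0724 t 11.82 q [ 0.14  0.72 -0.08  2.18  0.22  0.26 -1.64] F [-0.1 -1.2 -1. ] w 0.295 g 0.0
```

```bash
python3 -m creep '[[[-0.9,0,0,0,0],[-0.9,0,0,0,0],[-0.9,0,0,0,0],[-0.9,0,0,-0.01,0],[-0.9,0,0,-0.02,0]]]' 45
python3 -m creep '[[[-0.9,0,0,-0.04,0],[-0.9,0,0,-0.08,0],[-0.9,0,0,-0.12,0],[-0.9,0,0,-0.16,0],[-0.9,0,0,-0.2,0]]]' 45
python3 - <<'E'
from h import *
go(525,-100.5,100,0)
p=snapshot('scene');cv2.imwrite('pics/s3.png',cv2.resize(p['img'][130:280,260:430],None,fx=4,fy=4))
print(sense()['ft_torque'])
E
```

```text
time: 12.45
position: [524.9, -100.5, 8.7]
tool_rot: [0.999, 0.036, -0.001, -0.0]
force: [0.3, -0.3, -6.6]
width: 0.258
grasp_force: 45.0
time: 13.08
position: [525.3, -100.5, 69.9]
tool_rot: [0.999, 0.036, 0.0, 0.0]
force: [0.9, 0.2, -6.1]
width: 0.256
grasp_force: 45.0
units [-1.100e-03 -1.000e-04 -1.003e-01] turn 0.0115 | pos [ 525.3 -100.5   69.9] yaw 0.0724 t 13.07 q [ 0.18  0.6  -0.13  2.15  0.19  0.4  -1.61] F [ 0.9  0.2 -6.1] w 0.256 g 44.991806745529175
[ 0.01480699 -0.04458096  0.02187231]
```

View pics/s3.png

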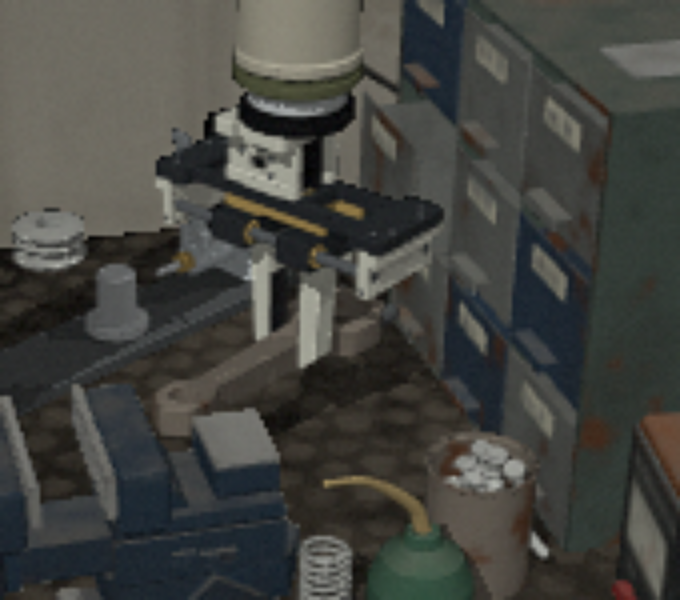

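The rod is lifted and looks level: its shank runs from (180,395) to (360,330), held between the fingers, and the wrist moment is near zero. I'll raise it and carry it over the fixture.

```bash
python3 -c "
from h import *
go(487,89.5,100,0.0)
p=snapshot('top');A=cloud(p)[0]
Q=A[(A[:,2]>72)&(A[:,2]<105)&(A[:,0]>385)&(A[:,0]<620)&(A[:,1]>-150)&(A[:,1]<-50)]
for a in range(390,620,15):
    m=abs(Q[:,0]-a)<7
    if m.sum()>3: print(a,m.sum(),np.median(Q[m],axis=0).round(1))
"
python3 -m creep '[[[-0.9,-0.03,0,-0.05,0],[-0.9,-0.07,-0.05,-0.1,0],[-0.9,-0.08,-0.15,-0.1,0.004],[-0.9,-0.08,-0.25,-0.1,0.008],[-0.9,-0.08,-0.35,-0.1,0.0115]]]' 45
python3 -c "
from h import *
go(487,89.5,100,0.0)"
```

```text
units [-0.0835 -0.6415 -0.0968] turn 0.0115 | pos [ 525.9 -100.7   71.1] yaw 0.0722 t 13.12 q [ 0.18  0.6  -0.13  2.15  0.19  0.41 -1.61] F [-0.4  0.  -6.2] w 0.259 g 44.99187469482422
time: 13.8
position: [492.6, 4.2, 99.7]
tool_rot: [1.0, -0.0, -0.0, -0.0]
force: [-0.1, 0.8, -8.3]
width: 0.255
grasp_force: 45.0
units [-0.0187 -0.2844 -0.0009] turn -0.0 | pos [492.6   4.2  99.7] yaw -0.0003 t 13.8 q [-0.05  0.52 -0.11  2.23  0.13  0.41 -1.83] F [-0.1  0.8 -8.3] w 0.255 g 44.9905925989151
```

```bash
python3 -m creep '[[[-0.9,-0.01,-0.08,0,0],[-0.9,-0.019,-0.17,0,0],[-0.9,-0.019,-0.25,0,0],[-0.9,-0.019,-0.284,0,0],[-0.9,-0.019,-0.284,0,0]]]' 45
python3 - <<'E'
from h import *
go(487,89.5,95,0.0)
p=snapshot('wrist');cv2.imwrite('pics/w3.png',p['img']);A,_,_=fish(p)
Q=A[(A[:,0]>350)&(A[:,0]<620)&(A[:,1]>30)&(A[:,1]<150)]
T=Q[(Q[:,2]>100)&(Q[:,2]<135)&(abs(Q[:,0]-487)>25)]
for a in range(375,600,12):
    m=abs(T[:,0]-a)<6
    if m.sum()>3: print(a,m.sum(),T[m,1].min().round(1),T[m,1].max().round(1),np.median(T[m,2]).round(1))
for n,(x0,x1,z0,z1) in dict(big=(505,570,54,66),small=(365,400,50,66)).items():
    q=Q[(Q[:,0]>x0)&(Q[:,0]<x1)&(Q[:,2]>z0)&(Q[:,2]<z1)]
    if len(q):print(n,len(q),np.percentile(q,[2,50,98],axis=0).round(1).tolist())
for n in('top','scene'):
    p=snapshot(n);o=masks_of('rod',p);print(n,[(round(x['conf'],2),int(x['mask'].sum())) for x in o])
    cv2.imwrite(f'pics/{n}9.png',p['img'])
E
```

```text
time: 14.42
position: [487.6, 88.3, 99.3]
tool_rot: [1.0, 0.001, -0.0, -0.0]
force: [0.2, -0.6, -7.0]
width: 0.254
grasp_force: 45.0
units [-0.002  -0.0041  0.0142] turn 0.0003 | pos [487.6  88.3  99.3] yaw 0.0016 t 14.43 q [-0.23  0.52 -0.08  2.22  0.11  0.41 -1.97] F [ 0.2 -0.6 -7. ] w 0.254 g 44.99176383018494
435 458 78.6 98.7 115.3
447 541 78.1 98.5 115.4
459 7 80.3 94.6 116.5
507 174 65.0 112.0 115.5
519 2215 57.9 118.7 115.1
531 1156 57.1 119.4 115.2
543 1041 56.7 120.2 115.2
555 1497 59.9 116.5 115.3
567 1908 60.4 116.0 114.3
big 1500 [[524.7, 78.9, 55.8], [538.0, 91.7, 58.8], [551.1, 104.6, 60.3]]
top [(0.63, 68), (0.23, 651)]
scene [(0.9, 621)]
```

View pics/w3.png

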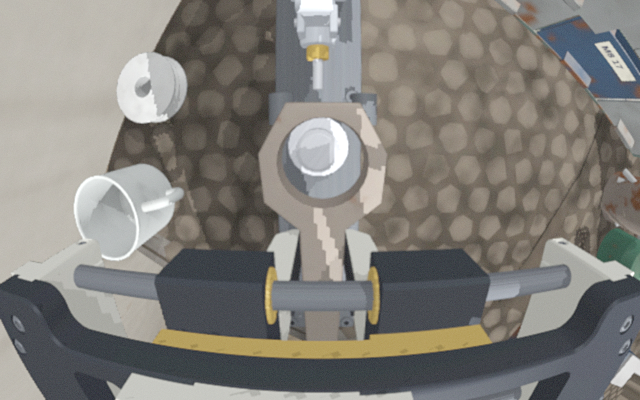

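The wrist view shows the thick pin's top at (318,147) inside the big eye's bore, which is centred near (322,155). The rod is level at z≈115.3 on both sides. I'll measure the bore against the pin in the same picture.

Run:
```python
from h import *
p=snapshot('wrist');A,_,_=fish(p)
T=A[(A[:,2]>108)&(A[:,2]<125)&(A[:,0]>495)&(A[:,0]<590)]
for y in(84,88.5,93):
    x=np.sort(T[abs(T[:,1]-y)<2][:,0]);g=np.diff(x);i=g.argmax();print('y',y,'gap',x[i],x[i+1],'ext',x[0],x[-1])
for x0 in(532,537,542):
    y=np.sort(T[abs(T[:,0]-x0)<2][:,1]);g=np.diff(y);i=g.argmax();print('x',x0,'gap',y[i],y[i+1])
q=A[(A[:,0]>505)&(A[:,0]<570)&(A[:,1]>60)&(A[:,1]<120)&(A[:,2]>57)&(A[:,2]<64)];(c,r)=cv2.minEnclosingCircle(q[:,:2].astype(np.float32));print('pin',c,r,np.median(q,0))
for n in('scene','top'):
    p=snapshot(n);A,_,_=cloud(p);h=(A[:,1]>40)&(A[:,1]<140)&(A[:,0]<470)&(A[:,0]>350)
    q=A[h&(A[:,2]>103)&(A[:,2]<122)];s=A[h&(A[:,2]>40)&(A[:,2]<64)&(A[:,0]<400)]
    for k,v in(('rod',q),('thin pin',s)):
        if len(v)>3:print(n,k,len(v),np.percentile(v,[1,50,99],axis=0).round(1).tolist())
```

```text
y 84 gap 516.1859903679832 559.8707054360242 ext 495.178221669507 567.7625700047757
y 88.5 gap 516.0674730304573 559.8826372052412 ext 495.1552400131174 567.7076938048442
y 93 gap 517.5917516228235 558.9484010133299 ext 495.00931179157135 567.7939748637564
x 532 gap 117.70049758205107 313.3222855223429
x 537 gap 118.04433924544055 310.96088738750905
x 542 gap 118.5680134740966 307.79835163977486
pin (537.66455078125, 91.66325378417969) 14.724776268005371 [537.659728    91.27316541  58.92310075]
scene rod 289 [[357.8, 69.1, 103.1], [405.9, 80.1, 113.5], [468.8, 101.1, 117.8]]
scene thin pin 21 [[375.3, 84.5, 40.8], [378.1, 89.0, 50.3], [383.0, 92.0, 59.5]]
top rod 61 [[368.7, 66.5, 103.6], [421.4, 74.0, 114.0], [454.1, 78.6, 120.8]]
```

```bash
python3 -m creep '[[[-0.9,0,-0.005,0.008,0],[-0.9,0,-0.01,0.016,0],[-0.9,0,-0.01,0.016,0],[-0.9,0,-0.01,0.016,0],[-0.9,0,-0.01,0.016,0]]]' 45
python3 - <<'E'
from h import *
p=snapshot('wrist');A,_,_=fish(p)
T=A[(A[:,2]>103)&(A[:,2]<120)&(abs(A[:,1]-91)<45)]
for a in(440,450,525,540,555):
    m=abs(T[:,0]-a)<5;print(a,T[m,1].min().round(1),T[m,1].max().round(1),np.median(T[m,2]).round(1))
q=A[(A[:,0]>505)&(A[:,0]<570)&(A[:,1]>60)&(A[:,1]<120)&(A[:,2]>57)&(A[:,2]<64)];print('pin',cv2.minEnclosingCircle(q[:,:2].astype(np.float32)))
p=snapshot('scene');A,u,v=cloud(p)
S=A[(A[:,2]>106)&(A[:,2]<116)&(A[:,0]>355)&(A[:,0]<425)&(A[:,1]>60)&(A[:,1]<125)]
print('small eye outline',len(S),cv2.minEnclosingCircle(S[S[:,0]<397][:,:2].astype(np.float32)))
for a in range(360,425,8):
    m=abs(S[:,0]-a)<4
    if m.sum()>2:print(a,m.sum(),S[m,1].min().round(1),S[m,1].max().round(1))
s=A[(A[:,2]>30)&(A[:,2]<64)&(A[:,0]>365)&(A[:,0]<395)&(A[:,1]>75)&(A[:,1]<100)];print('thin pin',len(s),np.median(s,0),s.min(0),s.max(0))
cv2.imwrite('pics/s4.png',cv2.resize(p['img'][130:270,220:360],None,fx=4.2,fy=4.2))
go(487,91.5,93,0)
print(sense()['ft_torque'])
E
```

```text
time: 15.45
position: [488.2, 90.7, 94.1]
tool_rot: [1.0, 0.0, 0.0, 0.0]
force: [-1.1, -0.3, -7.0]
width: 0.253
grasp_force: 45.0
440 80.6 101.1 110.2
450 80.7 100.9 110.2
525 59.9 121.7 110.2
540 59.0 122.5 110.2
555 62.7 118.6 110.2
pin ((537.97265625, 91.81250762939453), 14.667779922485352)
small eye outline 124 ((377.2408752441406, 91.73125457763672), 22.377286911010742)
360 10 82.9 97.2
368 19 73.3 103.2
376 15 71.1 108.3
384 18 70.0 104.2
392 18 75.4 108.9
400 10 80.6 96.8
408 12 80.1 101.0
416 11 80.9 99.0
424 10 79.0 101.6
thin pin 29 [377.57065512  89.09702092  44.74106318] [374.42165983  81.45841472  30.56462703] [383.24384795  92.79375733  60.72872187]
units [-0.0039 -0.0027  0.0038] turn 0.0 | pos [488.2  90.7  94.1] yaw 0.0001 t 15.55 q [-0.24  0.53 -0.08  2.22  0.11  0.4  -1.98] F [ 0.1  0.1 -7.9] w 0.253 g 44.9917870759964
[0.06898959 0.01218707 0.02127481]
```

View pics/s4.png

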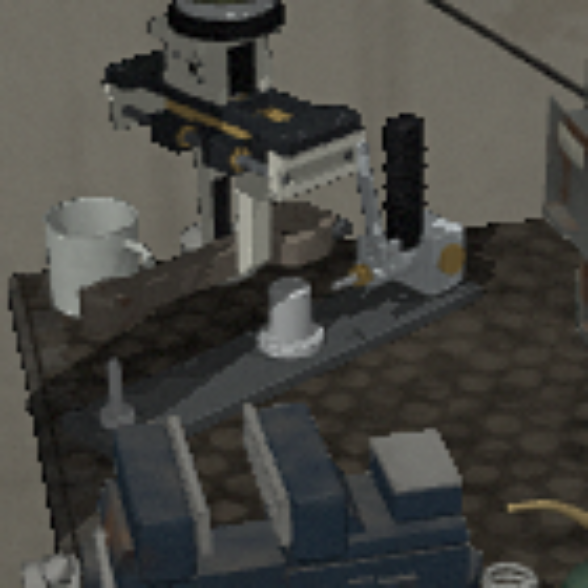

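The scene view shows the rod level over the plate, its small eye end at (110,300) above the thin pin (115,365) and its big eye above the thick pin (290,290). Measured offsets are about 1 mm at the big eye and about 2 mm at the small eye, with 30 mm of clearance. The trigger is released. Handing in.

```bash
python3 -m creep '[[[-0.9,0,-0.003,0,0],[-0.9,0,-0.003,0,0],[-0.9,0,-0.003,0,0],[-0.9,0,-0.003,0,0]]]' 45 && python3 -c "
from h import *
print(close_job())"
```

```text
time: 16.05
position: [488.1, 91.6, 94.1]
tool_rot: [1.0, 0.0, -0.0, -0.0]
force: [-0.2, -0.4, -7.2]
width: 0.255
grasp_force: 45.0
the job is handed in; nothing more can be done
None
```

I squeezed the blow-gun trigger home and it sprang back. I handed the job in at 16 s with the rod held level about 30 mm above the pins, each eye within about 2 mm of its pin by my measurements; no verdict came back.

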